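# Put the biscuit cutters back on their silhouette mats

## Robot

A 6-joint arm with a two-finger parallel gripper is mounted at the origin on the work surface. World frame = base frame: x ahead of the robot, y to its left, z up, the work surface at z = 0. Lengths are in m, angles in rad, forces in N, time in s.
With the tool pointing down it reaches from about 0.225 to 0.875 m from the base axis. Payload 3.4 kg.
Tool frame: the origin (TCP) lies midway between the tips of the shut fingers; the grasp point (between the pads) lies 19 mm behind it; z points along the fingers, y is the line along which they close (so a half turn about z gives the same grasp; the last joint's range is limited). The gripper opens to 85 mm and grips with 20 to 120 N. Pads are 22 mm wide; open, the fingers measure 114 mm over their backs; the gripper's body (76 mm by 85 mm) begins 54 mm behind the grasp point. The pads swing forward as they close: fully open they stand 13 mm farther back than shut.
Start: joints at [1.199, 0.276, 1.505, -0, 1.361, -0.121], TCP at [0.143, 0.557, 0.197] pointing down, gripper open.
Joint ranges: [-2.89, 2.89], [-0.75, 2.08], [0.22, 2.7], [-1.18, 4.32], [0.11, 2.71], [-2.7, 2.7]. Speed limits (rad/s): [2.57, 2.57, 3.14, 3.14, 3.14, 3.14].

## Interface

Orientations are given as a unit quaternion [w, x, y, z].
In Python, from rig import * gives the robot as it stands.
- The arm moves only by the tool apply_moves, never from a script. Its argument "steps" is one flat list of numbers, 4 for each row, row after row: the shift along the world's x, y, z in cm, then the turn about the world's z in degrees. A call has 1 to 8 rows; each row is the pose to reach, as a shift and turn from the pose commanded when the call began; what a row does not reach only later rows make up. A row lasts 1/12 s, in which the tool goes at most 41.7 mm and 7.16 degrees, less where a joint would pass 70% of its speed; a pose out of reach is approached as far as the arm can. A call with a gripper value outside its range is refused whole. "jaw" is the closure in counts, from 0 (fully open) to 255 (shut), set as the call begins (left out, the last holds). The fingers move at their own pace and stop on an object; "newtons" is the grip in N (left out, the last holds). Time passes only in rows, so rows that repeat a pose let the fingers close. It gives the time, the measured TCP pose, the force, the opening and the grip force at its end, in the units of the state.
- get_state(): the state, without advancing time (a new reading comes with each control period).
- get_image(name): name is "side" or "top"; returns the picture (420x560x3 uint8, red, green, blue); there is no depth.
- calibration(name): a dict with "fx", "fy", "cx", "cy" (pixels), "xyz" and "rotation" of the camera in the world. Camera axes: x right, y up, looking along -z (the intrinsics and any distortion apply to the point x, -y, -z); pixel columns grow to the right and rows downward; lengths in m; the calibration is good to about 2 mm. A picture is of the moment at which its call begins. calibration takes no time and is no camera call.
- sign_off(): hands the job in; it is judged then, once.
The state is a dict: "clock": time; "qpos": joint angles; "qd": joint speeds; "effort": joint torques, N m; "position": TCP position; "ee_rot": TCP orientation; "contact_force": force on the tool from outside, world axes, zero at the start; "moment": the same for the moment, N m; "width": finger opening in m; "gripper_force": force on a finger pad.
Only numpy, scipy, OpenCV 4.12 (cv2) and the standard library are available. Lean on these libraries where they do the work, as an engineer would, in place of code of your own. Each camera call takes 0.05 s, during which the arm holds its last target. There are 200 camera calls.

## Task

The baking class is over: put each of the four biscuit cutters on the round mat that shows its shape, standing flat on its silhouette, centred, with its grip bar along the cream stripe. Leave the little white bowl and the sprinkle jar where they stand.

Things in the scene. Friction and masses are not known exactly. Their poses are not given: they have to be found in the camera images.
- cutter_star: Red plastic biscuit cutter, loose, about 60 g: a hollow six-pointed star, 66 mm from point to point, two of the points on its x axis, its cutting wall 15 mm high. An upright grip bar of the same colour, 46 mm long (along x) and 12 mm thick (across y), runs over its middle and rises to 45 mm; take it by this bar, above the 15 mm wall, closing the fingers along y. Origin: centre of its underside; z up. It looks the same after a half turn.
- mat_star: White round mat, 90 mm across and 4 mm thick, fixed to the table, with a dark brown filled silhouette of the six-pointed star (same size as the red cutter) and on it a thin cream stripe through its middle, 30 mm by 5 mm, that shows which way the grip bar lies. Origin: centre of the mat's underside on the table; x along the stripe; z up. Centred and right way round, the cutter's origin is 4 mm above the mat's origin and its x axis lies along the mat's x axis, either way.
- cutter_square: Blue plastic biscuit cutter, loose, about 60 g: a hollow square, 50 mm by 50 mm, sides parallel to its x and y axes, its cutting wall 15 mm high. An upright grip bar of the same colour, 46 mm long (along x) and 12 mm thick (across y), runs over its middle and rises to 45 mm; take it by this bar, above the 15 mm wall, closing the fingers along y. Origin: centre of its underside; z up. It looks the same after a half turn.
- mat_square: White round mat, 90 mm across and 4 mm thick, fixed to the table, with a dark brown filled silhouette of the square (same size as the blue cutter) and on it a thin cream stripe through its middle, 30 mm by 5 mm, that shows which way the grip bar lies. Origin: centre of the mat's underside on the table; x along the stripe; z up. Centred and right way round, the cutter's origin is 4 mm above the mat's origin and its x axis lies along the mat's x axis, either way.
- cutter_oval: Yellow plastic biscuit cutter, loose, about 60 g: a hollow oval, 68 mm long along its x axis, 44 mm wide, its cutting wall 15 mm high. An upright grip bar of the same colour, 46 mm long (along x) and 12 mm thick (across y), runs over its middle and rises to 45 mm; take it by this bar, above the 15 mm wall, closing the fingers along y. Origin: centre of its underside; z up. It looks the same after a half turn.
- mat_oval: White round mat, 90 mm across and 4 mm thick, fixed to the table, with a dark brown filled silhouette of the oval (same size as the yellow cutter) and on it a thin cream stripe through its middle, 30 mm by 5 mm, that shows which way the grip bar lies. Origin: centre of the mat's underside on the table; x along the stripe; z up. Centred and right way round, the cutter's origin is 4 mm above the mat's origin and its x axis lies along the mat's x axis, either way.
- cutter_bone: Green plastic biscuit cutter, loose, about 60 g: a hollow dog-bone shape, 70 mm long along its x axis, 42 mm over the round lobes at its ends, 18 mm at the waist, its cutting wall 15 mm high. An upright grip bar of the same colour, 46 mm long (along x) and 12 mm thick (across y), runs over its middle and rises to 45 mm; take it by this bar, above the 15 mm wall, closing the fingers along y. Origin: centre of its underside; z up. It looks the same after a half turn.
- mat_bone: White round mat, 90 mm across and 4 mm thick, fixed to the table, with a dark brown filled silhouette of the dog-bone shape (same size as the green cutter) and on it a thin cream stripe through its middle, 30 mm by 5 mm, that shows which way the grip bar lies. Origin: centre of the mat's underside on the table; x along the stripe; z up. Centred and right way round, the cutter's origin is 4 mm above the mat's origin and its x axis lies along the mat's x axis, either way.
- bowl: Small white ceramic bowl, 90 mm across the rim, 42 mm high, loose, to be left alone. Origin: centre of its underside.
- jar: Small sugar-sprinkle jar with a pink label and white cap, 52 mm across, 72 mm high, loose, standing, to be left alone. Origin: centre of its underside.
There are look-alikes about, which are no part of the job. Several things look just like the cutter_square: the one meant starts farthest to the robot's right.

How it is judged:
At the end, for the whole second after the job is handed in: Every cutter stands upright (within 0.1 rad) on the mat of its own shape (underside less than 8 mm above the table), its centre within 12 mm of the mat's centre, its grip bar within 15 degrees of the stripe's direction (either way round), released and at rest (horizontal distance between cutter_star and mat_star below 0.012 m and angle between the x axis of cutter_star and the x axis of mat_star, either way round below 0.26 rad and z of cutter_star in the frame of mat_star below 0.008 m and angle between each of cutter_star, cutter_square, cutter_oval, cutter_bone's own z axis and vertical below 0.1 rad and linear speed of each of cutter_star, cutter_square, cutter_oval, cutter_bone below 0.02 m/s and contact force between the fingers and cutter_star below 0.1 N and horizontal distance between cutter_square and mat_square below 0.012 m and angle between the x axis of cutter_square and the x axis of mat_square, either way round below 0.26 rad and z of cutter_square in the frame of mat_square below 0.008 m and contact force between the fingers and cutter_square below 0.1 N and horizontal distance between cutter_oval and mat_oval below 0.012 m and angle between the x axis of cutter_oval and the x axis of mat_oval, either way round below 0.26 rad and z of cutter_oval in the frame of mat_oval below 0.008 m and contact force between the fingers and cutter_oval below 0.1 N and horizontal distance between cutter_bone and mat_bone below 0.012 m and angle between the x axis of cutter_bone and the x axis of mat_bone, either way round below 0.26 rad and z of cutter_bone in the frame of mat_bone below 0.008 m and contact force between the fingers and cutter_bone below 0.1 N); the robot touches nothing.
It fails at once if the bowl is pushed more than 25 mm from its place (distance of bowl from where it was at the start of the episode above 0.025 m).
It fails at once if the sprinkle jar is pushed more than 25 mm from its place or tipped over (distance of jar from where it was at the start of the episode above 0.025 m or angle between jar's own z axis and vertical above 0.5 rad).
It also fails if it takes over 104 s, if anything falls off the work surface, if the arm or the gripper's body presses on something with over 40 N, if the wrist force passes 120 N, or if a joint passes its speed limit or range.

## Working session

There is one attempt and no reset: what is moved stays moved. The work goes in short steps, Python scripts to look and compute and a tool call to move; the robot and the scene stay as the last step left them, time stands still between calls to the robot, and variables do not carry over. Pictures are saved under pics/ and viewed, at most 14 in all, crops included, and the job is handed in when it is done.

Besides the shell and the picture viewer there is one more tool, called after ">>>" as name(argument=value, ...) on one line, values as JSON. apply_moves: Moves the arm, as the interface text tells. Its arguments: {"type":"object","properties":{"steps":{"type":"array","items":{"type":"number"}},"jaw":{"type":"number"},"newtons":{"type":"number"}},"required":["steps"]}

```bash
mkdir -p pics; ls; python3 - <<'E'
from rig import *
import cv2
print(get_state())
for n in("top","side"):
    im=get_image(n); cv2.imwrite(f"pics/{n}0.png",im[:,:,::-1]); print(n,calibration(n))
E
```

```text
pics
{'clock': 0.0, 'qpos': array([ 1.19901834e+00,  2.76594129e-01,  1.50615706e+00, -5.93293287e-05,
        1.36069215e+00, -1.21015230e-01]), 'qd': array([-0.00157742,  0.00093912, -0.00078947, -0.00126592, -0.00080059,
        0.00062788]), 'effort': array([-7.79829297e-04, -4.16775835e+01, -2.45807970e+01, -2.66126654e-04,
        1.07564570e-02, -1.14701773e-06]), 'position': array([0.14249752, 0.55644004, 0.19623073]), 'ee_rot': array([-1.97571138e-04,  1.25046907e-01,  9.92150399e-01, -9.04471746e-04]), 'contact_force': array([ 0.18936288,  1.19836586, -0.24445003]), 'moment': array([ 5.69475503e-06,  7.04368557e-02, -4.96718161e-02]), 'gripper_force': 0.0, 'width': 0.08533581910116765}
top {'fx': 461.54732018375614, 'fy': 461.54732018375614, 'cx': 280.9530620219847, 'cy': 212.39797555488457, 'xyz': array([0.42783813, 0.02492952, 1.09795328]), 'rotation': array([-0.69624179, -0.02576628,  0.0233819 ,  0.71696356])}
side {'fx': 543.2212661503125, 'fy': 543.2212661503125, 'cx': 273.39303635937154, 'cy': 212.62483587443484, 'xyz': array([ 0.14531684, -0.8207068 ,  0.56098393]), 'rotation': array([ 0.84533803,  0.49824133, -0.09463302, -0.1679398 ])}
```

View pics/top0.png

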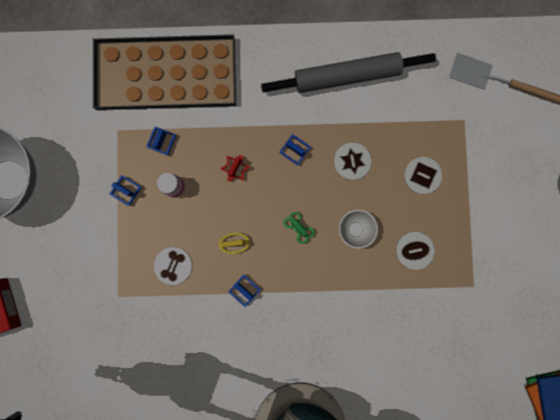

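View pics/side0.png

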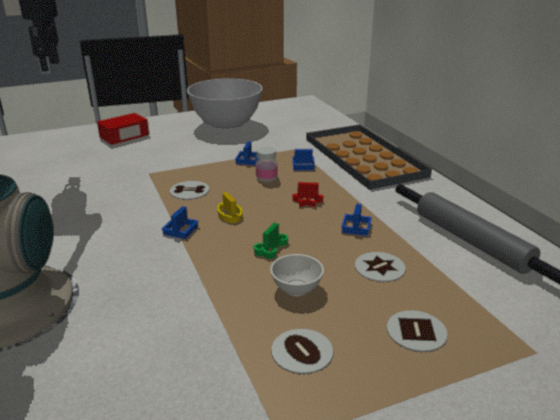

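Top view (up = +x, left = +y): four blue squares, the rightmost at (296,150). Star is at (236,168), oval (235,243) and bone (300,228). Mats: star (352,161), square (423,175), oval (415,251), bone (173,266). The bowl is at (358,230) and the jar at (171,186). Next I'll zoom in on the cutters and measure the mats.

```bash
cat > h.py <<'E'
from rig import *
import cv2, numpy as np
from scipy.spatial.transform import Rotation as R
C={n:calibration(n) for n in("top","side")}
def rot(n):
    q=C[n]["rotation"]; return R.from_quat([q[1],q[2],q[3],q[0]]).as_matrix()
def ray(n,uv,z):
    c=C[n]; uv=np.atleast_2d(uv).astype(float)
    d=np.c_[(uv[:,0]-c["cx"])/c["fx"],-(uv[:,1]-c["cy"])/c["fy"],-np.ones(len(uv))]@rot(n).T
    return (c["xyz"]+d*((z-c["xyz"][2])/d[:,2])[:,None])[:,:2]
def proj(n,p):
    c=C[n]; q=(np.atleast_2d(p)-c["xyz"])@rot(n)
    return np.c_[c["cx"]+c["fx"]*q[:,0]/-q[:,2],c["cy"]-c["fy"]*q[:,1]/-q[:,2]]
def pca(P):
    m=P.mean(0); w,v=np.linalg.eigh(np.cov((P-m).T)); 
    return m,np.degrees(np.arctan2(v[1,1],v[0,1]))%180,2*np.sqrt(3*w[::-1])
E
python3 - <<'E'
from h import *
im=cv2.imread("pics/top0.png"); 
for n,(u,v) in dict(star=(352,161),square=(423,175),oval=(415,251),bone=(173,266)).items():
    c=im[v-26:v+27,u-26:u+27]; g=c.max(2)
    # mat disc: white incl. filled
    hsv=cv2.cvtColor(c,cv2.COLOR_BGR2HSV)
    w=((hsv[...,1]<40)&(hsv[...,2]>110)).astype(np.uint8)
    k,_=cv2.findContours(w,cv2.RETR_EXTERNAL,cv2.CHAIN_APPROX_NONE)
    k=max(k,key=cv2.contourArea)[:,0]+[u-26,v-26]
    P=ray("top",k,.004); (cx,cy),r=cv2.minEnclosingCircle(P.astype(np.float32))
    # stripe: bright within 9px of centre
    uv=proj("top",[cx,cy,.004])[0]; yy,xx=np.mgrid[0:420,0:560]
    dd=np.hypot(xx-uv[0],yy-uv[1]); G=im.max(2).astype(float)
    s=(dd<9.5)&(G>90)
    if n=="star" or n=="bone": s&=dd<8.5
    dk=(dd<17)&(G<75)
    Q=ray("top",np.argwhere(s)[:,::-1],.004); D=ray("top",np.argwhere(dk|s)[:,::-1],.004)
    print(n,"disc",np.round([cx,cy,2*r],4),"stripe",[np.round(a,3) for a in pca(Q)],"sil",[np.round(a,3) for a in pca(D)])
tiles=[cv2.resize(im[v-28:v+28,u-28:u+28],(390,290+100),interpolation=cv2.INTER_CUBIC)for u,v in((236,168),(296,150),(235,243),(300,228))]
m=np.vstack([np.hstack(tiles[:2]),np.hstack(tiles[2:])]); m=cv2.resize(m,(590,590)); m=cv2.convertScaleAbs(m,alpha=1.4)
cv2.imwrite("pics/cut.png",m)
tiles=[cv2.resize(im[v-24:v+24,u-24:u+24],(295,295),interpolation=cv2.INTER_CUBIC)for u,v in((352,161),(423,175),(415,251),(173,266))]
cv2.imwrite("pics/mats.png",np.vstack([np.hstack(tiles[:2]),np.hstack(tiles[2:])]))
E
```

```text
star disc [ 0.6227 -0.1466  0.0904] stripe [array([ 0.622, -0.147]), np.float64(9.591), array([0.031, 0.016])] sil [array([ 0.623, -0.147]), np.float64(9.487), array([0.042, 0.042])]
square disc [ 0.5832 -0.3137  0.0903] stripe [array([ 0.584, -0.315]), np.float64(63.143), array([0.029, 0.006])] sil [array([ 0.584, -0.314]), np.float64(127.802), array([0.049, 0.048])]
oval disc [ 0.4049 -0.2858  0.0906] stripe [array([ 0.405, -0.286]), np.float64(99.598), array([0.03 , 0.019])] sil [array([ 0.405, -0.286]), np.float64(98.968), array([0.056, 0.037])]
bone disc [0.386  0.2871 0.0905] stripe [array([0.386, 0.287]), np.float64(67.343), array([0.041, 0.027])] sil [array([0.386, 0.287]), np.float64(156.394), array([0.064, 0.037])]
```

View pics/cut.png

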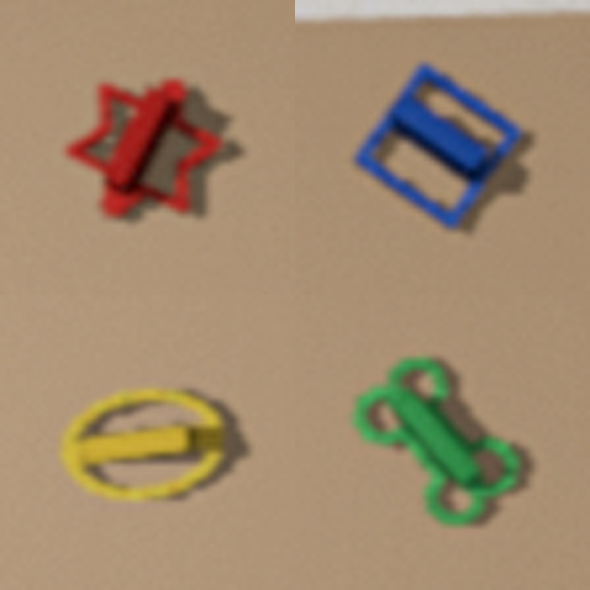

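View pics/mats.png

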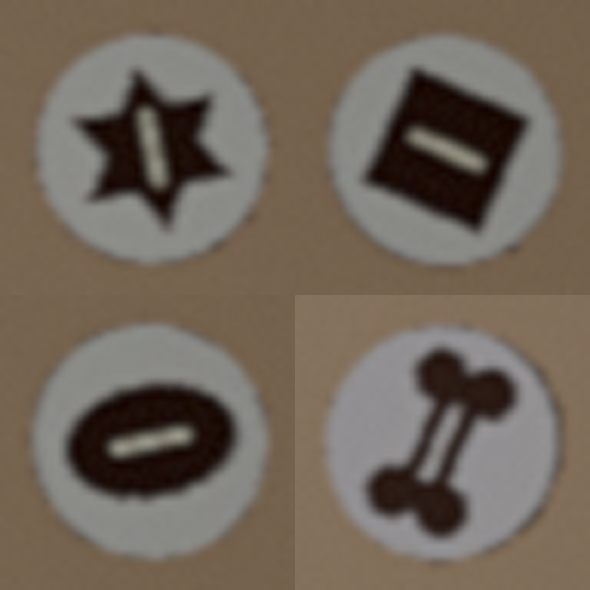

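Mats fit: discs measure 90 mm, and stripe yaws are star 9.6°, square 63°, oval 99°, bone 156°. In the crops the star's tips centre at about (146,148), the square's corners at (440,145), the oval at (146,445) and the bone's lobes at (438,441). Next I'll convert these to world coordinates and check them against the side view.

```bash
cat >> h.py <<'E'
def goal(x,y,psi):
    s=get_state(); q=s["ee_rot"]; m=R.from_quat([q[1],q[2],q[3],q[0]]).as_matrix()
    p=s["position"]; c=np.degrees(np.arctan2(m[1,0],m[0,0]))
    d=(psi-c+90)%180-90
    print("t",s["clock"],"tcp",np.round(p,4),"yaw",round(c%180,1),"q6",round(float(np.degrees(s["qpos"][5]))),"tilt",np.round(m[:2,2],3),"d cm",np.round(100*(np.array([x,y])-p[:2]),2),"turn",round(d,1),"width",round(s["width"],4))
E
python3 - <<'E'
from h import *
k=590/112
def up(pts,u,v,ox,oy): return (np.array(pts,float)-[ox,oy])/k+[u-28-.4,v-28-.4]
S=[("star",up([(175,88),(183,205),(70,150),(107,87),(115,210),(222,147)],236,168,0,0),(4,0)),
("square",up([(425,68),(520,130),(455,225),(360,158)],296,150,295,0),None),
("oval",up([(63,452),(146,390),(146,500),(230,440)],235,243,0,295),(3,0)),
("bone",up([(418,385),(385,415),(492,465),(458,500)],300,228,295,295),None)]
im=cv2.imread("pics/top0.png"); hsv=cv2.cvtColor(im,cv2.COLOR_BGR2HSV)
ims=cv2.imread("pics/side0.png"); hs=cv2.cvtColor(ims,cv2.COLOR_BGR2HSV)
for n,p,a in S:
    P=ray("top",p,.015); c=P.mean(0)
    if n=="square": d=P[0]-P[1]
    elif n=="bone": d=P[:2].mean(0)-P[2:].mean(0)
    else: d=P[a[0]]-P[a[1]]
    u,v=p.mean(0).astype(int); 
    m=(hsv[...,1]>140)&(hsv[...,2]>70); yy,xx=np.mgrid[0:420,0:560]; m&=np.hypot(xx-u,yy-v)<23
    hull=cv2.convexHull(np.argwhere(m)[:,::-1].astype(np.int32))[:,0]
    r=cv2.minAreaRect(ray("top",hull,.015).astype(np.float32))
    # side view: bar top extents
    e=[np.r_[c+s*.023*d/np.linalg.norm(d),.045] for s in(-1,1)]
    print(n,np.round(c,4),"yaw",round(np.degrees(np.arctan2(d[1],d[0]))%180,1),"len",np.round(np.linalg.norm(d),4),"hull rect",np.round(r[0],4),np.round(r[1],3),round(r[2],1))
    for w in e: cv2.circle(ims,tuple(int(t) for t in np.round(proj("side",w)[0])),1,(255,255,255),-1)
    for w in e: cv2.circle(im,tuple(int(t) for t in np.round(proj("top",w)[0])),1,(255,255,255),-1)
a=cv2.resize(ims[170:270,220:400],(720,400)); 
b=cv2.resize(im[125:260,205:325],(480,540))
cv2.imwrite("pics/chk.png",cv2.resize(np.hstack([cv2.copyMakeBorder(a,0,140,0,0,0),b]),(800,360)))
goal(0.61,.1,-26)
E
```

```text
star [0.6127 0.1328] yaw 152.6 len 0.0614 hull rect [0.6131 0.1332] [0.058 0.067] 3.1
square [ 0.6528 -0.0105] yaw 54.8 len 0.0513 hull rect [ 0.6526 -0.0094] [0.053 0.053] 53.8
oval [0.4343 0.1387] yaw 92.4 len 0.0744 hull rect [0.4347 0.1395] [0.07  0.047] 88.3
bone [ 0.4669 -0.0133] yaw 39.9 len 0.0492 hull rect [ 0.4668 -0.0126] [0.069 0.04 ] 39.2
t 0.1 tcp [0.1425 0.5565 0.1963] yaw 165.6 q6 -7 tilt [-0.001 -0.002] d cm [ 46.75 -45.65] turn -11.6 width 0.0854
```

View pics/chk.png

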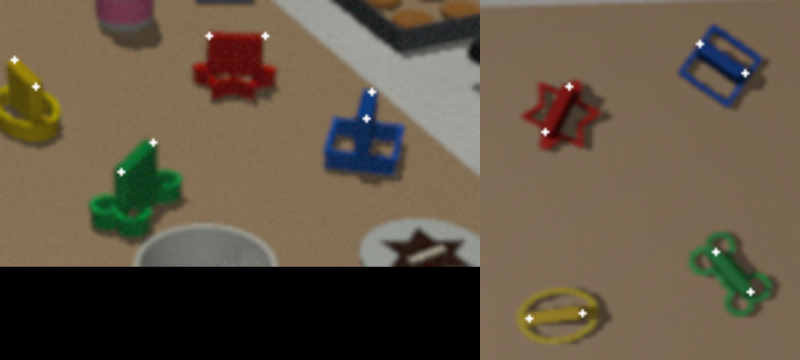

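The projected bar ends land on the bar tops in both views, so the positions hold. Star is first.

>>> apply_moves(steps=[3,-2.5,0,-2,6,-5,0,-4,9,-8,0,-6,12,-11,0,-8,15,-13.5,0,-10,18,-16,0,-13,21,-19,0,-13,24,-22,0,-13], jaw=0, newtons=50)

```text
clock: 0.77
position: [0.3825, 0.3365, 0.1968]
ee_rot: [-0.0, 0.236, 0.972, -0.0]
contact_force: [-0.5, 0.1, 0.1]
width: 0.0852
gripper_force: 0.0
```

>>> apply_moves(steps=[3,-3,0,0,6,-5.5,0,0,9,-8,0,0,12,-11,0,0,15,-13.5,0,0,18,-16,-2,0,21,-18.5,-4,0,23,-20.3,-6,0])

```text
clock: 1.43
position: [0.6142, 0.133, 0.1368]
ee_rot: [0.001, 0.237, 0.971, 0.0]
contact_force: [0.1, 0.7, 0.1]
width: 0.0854
gripper_force: 0.0
```

```bash
python3 -c "
from h import *
goal(.613,.133,152.6)"
```

```text
t 1.4333 tcp [0.6142 0.133  0.1368] yaw 152.6 q6 -57 tilt [ 0.003 -0.   ] d cm [-0.12 -0.  ] turn 0.0 width 0.0854
```

>>> apply_moves(steps=[-0.1,0,-3,0,-0.1,0,-6,0,-0.1,0,-9,0,-0.1,0,-10.5,0,-0.1,0,-11.5,0,-0.1,0,-11.5,0])

```text
clock: 1.93
position: [0.6086, 0.1348, 0.0194]
ee_rot: [-0.003, 0.237, 0.972, -0.001]
contact_force: [-1.0, 0.6, -0.1]
width: 0.0855
gripper_force: 0.0
```

>>> apply_moves(steps=[0,0,0,0,0,0,0,0,0,0,0,0,0,0,0,0,0,0,0,0,0,0,0,0,0,0,0,0,0,0,0,0], jaw=255)

```text
clock: 2.6
position: [0.6107, 0.1351, 0.0223]
ee_rot: [0.0, 0.237, 0.972, 0.0]
contact_force: [-0.2, 0.1, 0.1]
width: 0.0001
gripper_force: 0.0
```

The fingers shut on nothing (width 0), so I'll look.

```bash
python3 - <<'E'
from h import *
a=get_image("side")[:,:,::-1]; b=get_image("top")[:,:,::-1]
goal(.613,.133,152.6)
a=cv2.resize(a[90:250,200:400],(500,400)); b=cv2.resize(b[110:230,180:290],(300,400))
cv2.imwrite("pics/m1.png",np.hstack([a,b]))
E
```

```text
t 2.7 tcp [0.6106 0.1351 0.0222] yaw 152.6 q6 -57 tilt [0. 0.] d cm [ 0.24 -0.21] turn -0.0 width -0.0
```

View pics/m1.png

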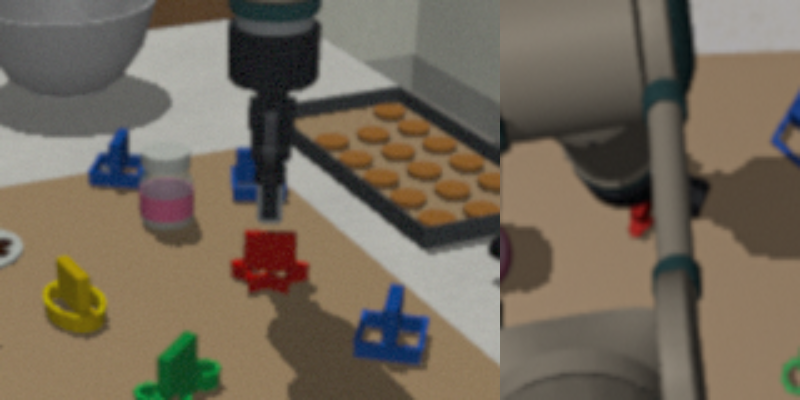

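The side view shows the shut fingertips at crop (268,220), just above or behind the red bar, so they are not around it. I'll check that ray against the reported TCP.

```bash
python3 - <<'E'
from h import *
print("reported tcp in side",proj("side",[.6107,.1351,.0223]),"top",proj("top",[.6107,.1351,.0223]))
for z in(.02,.03,.04,.05,.06,.07): 
    x=ray("side",(307,178),z)[0]; print(z,np.round(x,3),np.round(proj("top",np.r_[x,z])[0]))
E
```

```text
reported tcp in side [[306.86430157 192.19467788]] top [[233.89129535 168.01003499]]
0.02 [0.644 0.205] [204. 155.]
0.03 [0.635 0.186] [212. 158.]
0.04 [0.626 0.167] [219. 161.]
0.05 [0.616 0.148] [227. 164.]
0.06 [0.607 0.129] [235. 167.]
0.07 [0.598 0.11 ] [243. 170.]
```

Column agrees, but the tips look about 3 cm higher than reported. I'll touch down on free table with shut fingers to find the true height.

>>> apply_moves(steps=[0,0,4,0,-2,-1,6,0,-5,-3,6,0,-7,-5,4,0,-8,-7,2,0,-8,-7,0,0,-8,-7,0,0,-8,-7,0,0])

```text
clock: 3.37
position: [0.5302, 0.065, 0.0217]
ee_rot: [-0.001, 0.237, 0.972, -0.0]
contact_force: [1.4, -0.0, 0.7]
width: 0.0001
gripper_force: 0.0
```

```bash
python3 - <<'E'
from h import *
a=get_image("side")[:,:,::-1]; b=get_image("top")[:,:,::-1]
goal(.613,.133,152.6); p=get_state()["position"]
for n,i in(("side",a),("top",b)): print(n,proj(n,p),proj(n,p+[0,0,.034]))
a=cv2.resize(a[90:250,200:400],(500,400)); b=cv2.resize(b[110:230,180:290],(300,400))
cv2.imwrite("pics/m2.png",np.hstack([a,b]))
E
```

```text
t 3.4667 tcp [0.5322 0.0655 0.0231] yaw 152.6 q6 -63 tilt [0.002 0.   ] d cm [8.08 6.75] turn -0.0 width -0.0001
side [[286.61585025 212.92438275]] [[286.69153002 198.11218445]]
top [[264.34315286 200.30286844]] [[263.73854499 198.86896102]]
```

View pics/m2.png

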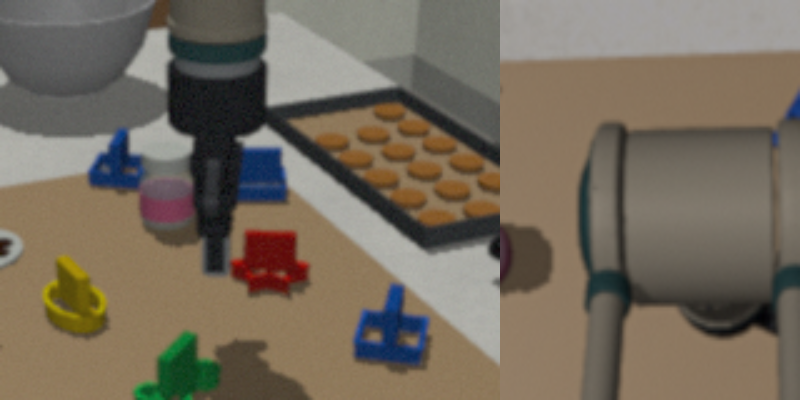

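Again the tips appear about 30 mm above the reported TCP (row 200 seen, 213 expected). I'll lower gently to contact.

>>> apply_moves(steps=[0,0,-1,0,0,0,-2,0,0,0,-3,0,0,0,-3.5,0,0,0,-3.8,0,0,0,-4.1,0,0,0,-4.3,0,0,0,-4.3,0])

```text
clock: 4.13
position: [0.5305, 0.0651, -0.0212]
ee_rot: [-0.0, 0.237, 0.972, -0.0]
contact_force: [-0.7, 0.7, 0.5]
width: -0.0001
gripper_force: 0.0
```

>>> apply_moves(steps=[0,0,-0.2,0,0,0,-0.4,0,0,0,-0.6,0,0,0,-0.6,0])

```text
clock: 4.47
position: [0.5304, 0.0651, -0.0271]
ee_rot: [-0.0, 0.237, 0.972, -0.0]
contact_force: [0.4, -0.0, 0.2]
width: -0.0004
gripper_force: 0.0
```

>>> apply_moves(steps=[0,0,-0.1,0,0,0,-0.2,0,0,0,-0.3,0,0,0,-0.3,0])

```text
clock: 4.8
position: [0.5305, 0.0651, -0.03]
ee_rot: [-0.0, 0.237, 0.972, 0.0]
contact_force: [-0.7, -0.4, -0.2]
width: 0.0001
gripper_force: 0.0
```

>>> apply_moves(steps=[0,0,-0.1,0,0,0,-0.2,0,0,0,-0.2,0])

```text
clock: 5.05
position: [0.5305, 0.0651, -0.032]
ee_rot: [-0.0, 0.237, 0.972, 0.0]
contact_force: [-0.8, 0.7, 1.2]
width: 0.0
gripper_force: 0.0
```

```bash
python3 - <<'E'
from h import *
a=get_image("side")[:,:,::-1]
s=get_state(); print(s["position"],s["contact_force"],proj("side",s["position"]*[1,1,0]))
cv2.imwrite("pics/m3.png",cv2.resize(a[130:250,240:360],(480,480)))
E
```

```text
[ 0.53054181  0.06514373 -0.03197969] [-0.27539302  0.06363323  0.14031651] [[285.87928287 222.97110778]]
```

View pics/m3.png

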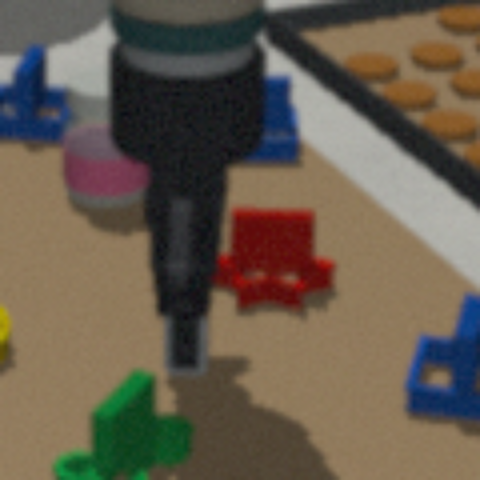

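The tip at (286.5,223) matches the reported xy at z = 0 (predicted (285.9,223)). So xy is right and the true height is the reported value plus about 32 mm. I'll regrasp the star at reported z ≈ -0.010.

>>> apply_moves(steps=[0,0,4,0,0,0,8,0,2,2,11,0,5,4,12,0,8.2,6.8,12,0,8.2,6.8,11,0,8.2,6.8,9,0,8.2,6.8,9,0], jaw=0)

```text
clock: 5.77
position: [0.6099, 0.1333, 0.0544]
ee_rot: [-0.003, 0.236, 0.972, -0.001]
contact_force: [-0.8, 0.4, -0.2]
width: 0.0856
gripper_force: 0.0
```

>>> apply_moves(steps=[0,0,-2,0,0,0,-4,0,0,0,-5.5,0,0,0,-6.5,0,0,0,-6.8,0,0,0,-6.8,0])

```text
clock: 6.27
position: [0.612, 0.1328, -0.0104]
ee_rot: [-0.001, 0.237, 0.972, -0.0]
contact_force: [-0.1, 0.2, -0.1]
width: 0.0852
gripper_force: 0.0
```

>>> apply_moves(steps=[0,0,0,0,0,0,0,0,0,0,0,0,0,0,0,0,0,0,0,0,0,0,0,0,0,0,0,0,0,0,0,0], jaw=255)

```text
clock: 6.93
position: [0.6131, 0.1332, -0.0093]
ee_rot: [0.001, 0.237, 0.972, 0.0]
contact_force: [0.7, 0.2, 3.0]
width: 0.0108
gripper_force: 51.1
```

>>> apply_moves(steps=[0,0,3,0,0,0,6,0,0,-2,9,6,0,-5,10,12,0,-9,10,18,0,-12.5,10,24,0,-16,10,30,1,-20,10,37])

```text
clock: 7.6
position: [0.6201, -0.0672, 0.0899]
ee_rot: [-0.002, -0.087, 0.996, 0.001]
contact_force: [-0.0, -0.6, -1.1]
width: 0.0107
gripper_force: 50.6
```

>>> apply_moves(steps=[0,-3,0,0,0,-6,0,0,0,-8,-1,0,0,-8,-3,0,0,-8,-5.5,0,0,-8,-7,0,0,-8,-7,0,0,-8,-7,0])

```text
clock: 8.27
position: [0.6217, -0.1466, 0.019]
ee_rot: [-0.001, -0.084, 0.996, 0.001]
contact_force: [-0.5, -0.2, -0.4]
width: 0.0108
gripper_force: 50.6
```

```bash
python3 -c "
from h import *
goal(.6227,-.1466,9.6)"
```

```text
t 8.2667 tcp [ 0.6217 -0.1466  0.019 ] yaw 9.6 q6 -119 tilt [-0.003  0.001] d cm [0.1 0. ] turn -0.0 width 0.0108
```

>>> apply_moves(steps=[0,0,-1,0,0,0,-1.7,0,0,0,-2.1,0,0,0,-2.4,0,0,0,-2.4,0,0,0,-2.4,0])

```text
clock: 8.77
position: [0.6227, -0.1468, -0.0038]
ee_rot: [0.0, -0.084, 0.996, 0.0]
contact_force: [-0.5, -0.6, -0.9]
width: 0.011
gripper_force: 50.6
```

>>> apply_moves(steps=[0,0,0,0,0,0,0,0,0,0,0,0,0,0,0,0,0,0,0,0,0,0,0,0], jaw=0)

```text
clock: 9.27
position: [0.6227, -0.1469, -0.0037]
ee_rot: [0.0, -0.084, 0.996, -0.0]
contact_force: [-0.1, 0.2, -0.3]
width: 0.0819
gripper_force: 0.0
```

Now the blue square. Joint 6 favours a turn of -135°.

>>> apply_moves(steps=[0,0,3,0,0,0,6,0,0,1,9,-7,0,3,10,-14,0,5,10,-21,1,7,10,-28,2,10,10,-35,3,13.6,10,-42])

```text
clock: 9.93
position: [0.6531, -0.0112, 0.0966]
ee_rot: [0.001, 0.283, 0.959, -0.0]
contact_force: [0.5, 0.3, 0.2]
width: 0.0855
gripper_force: 0.0
```

>>> apply_moves(steps=[0,0,0,-7,0,0,0,-14,0,0,0,-21,0,0,0,-28,0,0,0,-35,0,0,0,-42,0,0,0,-49,0,0,0,-56])

```text
clock: 10.6
position: [0.6526, -0.0109, 0.0961]
ee_rot: [-0.0, 0.699, 0.715, -0.0]
contact_force: [0.3, 0.2, -0.6]
width: 0.0853
gripper_force: 0.0
```

>>> apply_moves(steps=[0,0,0,-7,0,0,0,-14,0,0,0,-21,0,0,0,-28,0,0,0,-34,0,0,0,-37,0,0,0,-37])

```text
clock: 11.18
position: [0.6526, -0.0109, 0.0961]
ee_rot: [-0.0, 0.889, 0.459, -0.0]
contact_force: [-0.8, -0.1, -0.2]
width: 0.0851
gripper_force: 0.0
```

```bash
python3 -c "
from h import *
goal(.6528,-.0105,54.8)"
```

```text
t 11.1833 tcp [ 0.6526 -0.0109  0.0961] yaw 54.6 q6 28 tilt [-0. -0.] d cm [0.02 0.04] turn 0.2 width 0.0851
```

>>> apply_moves(steps=[0,0,-3,0,0,0,-6,0,0,0,-8.5,0,0,0,-9.7,0,0,0,-10.3,0,0,0,-10.5,0,0,0,-10.5,0])

```text
clock: 11.77
position: [0.6534, -0.011, -0.0083]
ee_rot: [0.0, 0.888, 0.459, 0.0]
contact_force: [-0.3, -0.0, 0.6]
width: 0.0854
gripper_force: 0.0
```

>>> apply_moves(steps=[0,0,0,0,0,0,0,0,0,0,0,0,0,0,0,0,0,0,0,0,0,0,0,0,0,0,0,0,0,0,0,0], jaw=255)

```text
clock: 12.43
position: [0.6531, -0.0109, -0.0084]
ee_rot: [0.0, 0.889, 0.459, 0.0]
contact_force: [-0.4, 0.1, 2.7]
width: 0.0107
gripper_force: 51.8
```

>>> apply_moves(steps=[0,0,3,0,0,0,6,0,0,0,9,3,-1,-3,10,6,-2,-7,10,8.5,-3,-11,10,8.5,-4,-15,10,8.5,-5,-19,10,8.5])

```text
clock: 13.1
position: [0.6017, -0.2022, 0.091]
ee_rot: [-0.0, 0.852, 0.524, -0.0]
contact_force: [0.9, -0.1, -1.0]
width: 0.0109
gripper_force: 51.4
```

>>> apply_moves(steps=[-1,-4,0,0,-2,-8,0,0,-2,-10,0,0,-2,-11.3,-1,0,-2,-11.3,-3,0,-2,-11.3,-5.5,0,-2,-11.3,-7,0,-2,-11.3,-7,0])

```text
clock: 13.77
position: [0.5796, -0.3109, 0.0161]
ee_rot: [-0.005, 0.852, 0.524, -0.002]
contact_force: [-1.0, -0.4, -0.9]
width: 0.0107
gripper_force: 51.3
```

```bash
python3 -c "
from h import *
goal(.5837,-.314,63.1)"
```

```text
t 13.7667 tcp [ 0.5796 -0.3109  0.0161] yaw 63.2 q6 -7 tilt [-0.008  0.006] d cm [ 0.41 -0.31] turn -0.1 width 0.0107
```

>>> apply_moves(steps=[0,0,0,0,0,0,-1,0,0,0,-1.7,0,0,0,-2.2,0,0,0,-2.5,0,0,0,-2.5,0,0,0,-2.5,0])

```text
clock: 14.35
position: [0.5828, -0.3139, -0.0037]
ee_rot: [0.0, 0.852, 0.524, 0.0]
contact_force: [0.2, 0.0, -0.4]
width: 0.0107
gripper_force: 51.4
```

>>> apply_moves(steps=[0,0,0,0,0,0,0,0,0,0,0,0,0,0,0,0,0,0,0,0,0,0,0,0], jaw=0)

```text
clock: 14.85
position: [0.5827, -0.3139, -0.0038]
ee_rot: [0.0, 0.852, 0.523, 0.0]
contact_force: [0.1, -0.8, 1.1]
width: 0.0821
gripper_force: 0.0
```

>>> apply_moves(steps=[0,0,3,0,0,0,6,0,0,0,9,-3,-1,3,10,-6,-3,7,10,-10,-4,11,10,-14,-6,15,10,-18,-7,19,10,-23.3])

```text
clock: 15.52
position: [0.512, -0.1273, 0.0962]
ee_rot: [-0.0, 0.941, 0.338, -0.0]
contact_force: [0.9, 0.8, 0.2]
width: 0.0852
gripper_force: 0.0
```

>>> apply_moves(steps=[-1,3.5,0,0,-3,7,0,0,-4,10,0,0,-4.6,11.1,0,0,-4.6,11.1,-2,0,-4.6,11.1,-4,0,-4.6,11.1,-5,0,-4.6,11.1,-5,0])

```text
clock: 16.18
position: [0.4665, -0.0178, 0.0444]
ee_rot: [-0.001, 0.94, 0.341, -0.002]
contact_force: [-0.3, 0.2, -0.1]
width: 0.085
gripper_force: 0.0
```

```bash
python3 -c "
from h import *
goal(.4668,-.013,39.7)"
```

```text
t 16.1833 tcp [ 0.4665 -0.0178  0.0444] yaw 39.8 q6 39 tilt [-0.004  0.   ] d cm [0.03 0.48] turn -0.1 width 0.085
```

>>> apply_moves(steps=[0,0,0,0,0,0,-2,0,0,0,-4,0,0,0,-5,0,0,0,-5.5,0,0,0,-5.5,0,0,0,-5.5,0])

```text
clock: 16.77
position: [0.469, -0.0181, -0.0082]
ee_rot: [0.0, 0.94, 0.34, 0.001]
contact_force: [0.3, -0.9, -0.2]
width: 0.0857
gripper_force: 0.0
```

>>> apply_moves(steps=[0,0,0,0,0,0,0,0,0,0,0,0,0,0,0,0,0,0,0,0,0,0,0,0,0,0,0,0,0,0,0,0], jaw=255)

```text
clock: 17.43
position: [0.4682, -0.0177, -0.0086]
ee_rot: [0.0, 0.94, 0.341, 0.0]
contact_force: [-0.6, 0.7, 3.9]
width: 0.0107
gripper_force: 51.0
```

>>> apply_moves(steps=[0,0,3,0,0,0,6,0,0,1,9,7,0,3,10,14,-1,6,10,21,-2,9,10,28,-3,12,10,35,-4,15,10,42])

```text
clock: 18.1
position: [0.4272, 0.1334, 0.091]
ee_rot: [0.0, 0.754, 0.657, 0.0]
contact_force: [0.9, -0.1, -0.7]
width: 0.0111
gripper_force: 50.4
```

>>> apply_moves(steps=[0,2,0,7,-1,4,0,14,-1,6,0,21,-2,8,0,28,-2,10,0,35,-3,12,0,42,-3,14,0,49,-4,15.4,0,56])

```text
clock: 18.77
position: [0.3892, 0.2882, 0.091]
ee_rot: [0.001, 0.357, 0.934, 0.001]
contact_force: [0.6, 0.8, -0.5]
width: 0.0105
gripper_force: 50.4
```

>>> apply_moves(steps=[0,0,0,7,0,0,-1,14,0,0,-3,18,0,0,-5,18,0,0,-7,18,0,0,-7,18,0,0,-7,18])

```text
clock: 19.35
position: [0.387, 0.2857, 0.0203]
ee_rot: [-0.001, 0.209, 0.978, -0.001]
contact_force: [0.3, -0.3, 0.0]
width: 0.0107
gripper_force: 50.4
```

```bash
python3 -c "
from h import *
goal(.388,.286,156.4)"
```

```text
t 19.35 tcp [0.387  0.2857 0.0203] yaw 155.8 q6 -38 tilt [-0.003 -0.001] d cm [0.1  0.03] turn 0.6 width 0.0107
```

>>> apply_moves(steps=[0,0,-1,0.5,0,0,-1.7,0.5,0,0,-2.2,0.5,0,0,-2.5,0.5,0,0,-2.5,0.5,0,0,-2.5,0.5])

```text
clock: 19.85
position: [0.3881, 0.2864, -0.0037]
ee_rot: [0.0, 0.205, 0.979, 0.0]
contact_force: [0.8, -0.6, -0.8]
width: 0.011
gripper_force: 50.4
```

>>> apply_moves(steps=[0,0,0,0,0,0,0,0,0,0,0,0,0,0,0,0,0,0,0,0,0,0,0,0], jaw=0)

```text
clock: 20.35
position: [0.3881, 0.2863, -0.0038]
ee_rot: [0.0, 0.205, 0.979, 0.0]
contact_force: [-0.2, 1.4, 0.5]
width: 0.0818
gripper_force: 0.0
```

>>> apply_moves(steps=[0,0,3,0,0,0,6,0,0,-1,9,-7,1,-3,9,-14,2,-6,9,-21,3,-9,9,-28,4,-12,9,-35,4.6,-14.7,9,-42])

```text
clock: 21.02
position: [0.4349, 0.1378, 0.0864]
ee_rot: [0.001, 0.545, 0.839, 0.0]
contact_force: [1.5, 0.5, -0.3]
width: 0.0854
gripper_force: 0.0
```

>>> apply_moves(steps=[0,0,0,-7,0,0,-1,-14,0,0,-2,-21,0,0,-3,-21,0,0,-4,-21,0,0,-4,-21])

```text
clock: 21.52
position: [0.4323, 0.1389, 0.0446]
ee_rot: [-0.001, 0.686, 0.727, -0.001]
contact_force: [-0.8, 0.8, -0.7]
width: 0.0852
gripper_force: 0.0
```

```bash
python3 -c "
from h import *
goal(.4345,.139,93.5)"
```

```text
t 21.5167 tcp [0.4323 0.1389 0.0446] yaw 93.3 q6 6 tilt [-0.004 -0.001] d cm [0.22 0.01] turn 0.2 width 0.0852
```

>>> apply_moves(steps=[0,0,-2,0,0,0,-4,0,0,0,-5,0,0,0,-5.4,0,0,0,-5.4,0,0,0,-5.4,0])

```text
clock: 22.02
position: [0.4345, 0.1394, -0.0074]
ee_rot: [0.0, 0.686, 0.727, 0.0]
contact_force: [0.3, -0.8, 1.5]
width: 0.0853
gripper_force: 0.0
```

>>> apply_moves(steps=[0,0,0,0,0,0,0,0,0,0,0,0,0,0,0,0,0,0,0,0,0,0,0,0,0,0,0,0,0,0,0,0], jaw=255)

```text
clock: 22.68
position: [0.4343, 0.1394, -0.0076]
ee_rot: [0.0, 0.686, 0.727, 0.0]
contact_force: [0.1, -0.7, 3.8]
width: 0.0106
gripper_force: 51.1
```

>>> apply_moves(steps=[0,0,3,0,0,0,6,0,0,-1,9,2,0,-4,10,4,-1,-8,10,5.8,-1,-12,10,5.8,-2,-16,10,5.8,-2,-19.5,10,5.8])

```text
clock: 23.35
position: [0.4115, -0.0572, 0.0919]
ee_rot: [-0.001, 0.648, 0.761, -0.001]
contact_force: [0.4, 0.2, -0.4]
width: 0.0106
gripper_force: 50.6
```

>>> apply_moves(steps=[0,-3.5,0,0,0,-7,0,0,-0.5,-10.5,0,0,-0.9,-14,0,0,-0.9,-17.5,0,0,-0.9,-20.5,0,0,-0.9,-23,0,0,-0.9,-23,0,0])

```text
clock: 24.02
position: [0.4057, -0.2913, 0.092]
ee_rot: [0.002, 0.65, 0.76, -0.001]
contact_force: [0.5, -0.6, -0.7]
width: 0.0108
gripper_force: 50.6
```

```bash
python3 -c "
from h import *
goal(.405,-.286,99.2)"
```

```text
t 24.0167 tcp [ 0.4057 -0.2913  0.092 ] yaw 98.9 q6 -52 tilt [ 0.002 -0.004] d cm [-0.07  0.53] turn 0.3 width 0.0108
```

>>> apply_moves(steps=[0,0,-2,0,0,0,-4,0,0,0,-6,0,0,0,-7,0,0,0,-8,0,0,0,-8,0,0,0,-8,0])

```text
clock: 24.6
position: [0.4044, -0.2848, 0.0116]
ee_rot: [-0.001, 0.648, 0.761, 0.0]
contact_force: [-0.7, -1.1, -1.0]
width: 0.0108
gripper_force: 50.6
```

>>> apply_moves(steps=[0,0,-0.5,0,0,0,-1,0,0,0,-1.4,0,0,0,-1.5,0,0,0,-1.5,0,0,0,-1.5,0])

```text
clock: 25.1
position: [0.405, -0.2858, -0.0028]
ee_rot: [0.0, 0.649, 0.761, 0.0]
contact_force: [0.4, 0.3, -0.2]
width: 0.0107
gripper_force: 50.6
```

>>> apply_moves(steps=[0,0,0,0,0,0,0,0,0,0,0,0,0,0,0,0,0,0,0,0,0,0,0,0], jaw=0)

```text
clock: 25.6
position: [0.405, -0.2858, -0.0028]
ee_rot: [0.0, 0.649, 0.761, 0.0]
contact_force: [-0.2, 0.2, -0.5]
width: 0.0813
gripper_force: 0.0
```

>>> apply_moves(steps=[0,0,3,0,0,0,6,0,0,0,9,0,-1,0,12,0,-3,0,15,0,-6,-3,17,0,-9,-6,18,0,-12,-9,18,0])

```text
clock: 26.27
position: [0.2905, -0.3721, 0.1799]
ee_rot: [0.003, 0.648, 0.762, -0.001]
contact_force: [1.1, -0.7, -0.6]
width: 0.0853
gripper_force: 0.0
```

>>> apply_moves(steps=[-3,-3,0,0,-6,-6,0,0,-8,-9,0,0,-8,-12,0,0,-8,-15,0,0,-8,-15,0,0,-8,-15,0,0])

```text
clock: 26.85
position: [0.2098, -0.5214, 0.1761]
ee_rot: [-0.0, 0.649, 0.761, 0.0]
contact_force: [-0.2, 1.6, -0.1]
width: 0.0854
gripper_force: 0.0
```

```bash
python3 - <<'E'
from h import *
a=get_image("side")[:,:,::-1]; b=get_image("top")[:,:,::-1]; print(get_state()["clock"])
b=b.copy(); hsv=cv2.cvtColor(b,cv2.COLOR_BGR2HSV); yy,xx=np.mgrid[0:420,0:560]
for n,(x,y) in dict(star=(.6227,-.1466),square=(.5835,-.314),oval=(.405,-.286),bone=(.386,.287)).items():
    u=proj("top",[x,y,.019])[0]; m=(hsv[...,1]>140)&(hsv[...,2]>70)&(np.hypot(xx-u[0],yy-u[1])<21)
    hull=cv2.convexHull(np.argwhere(m)[:,::-1].astype(np.int32))[:,0]
    r=cv2.minAreaRect(ray("top",hull,.019).astype(np.float32)); print(n,np.round(np.array(r[0])-[x,y],4),np.round(r[1],3),round(r[2],1))
t=[cv2.resize(b[int(v)-24:int(v)+24,int(u)-24:int(u)+24],(200,200)) for u,v in((352,161),(423,175),(415,251),(173,266))]
cv2.imwrite("pics/end.png",np.vstack([np.hstack(t),cv2.resize(a[130:400,100:500],(800,400))[:, :800]])[:600])
E
```

```text
26.95
star [-0.0013 -0.0021] [0.065 0.057] 69.6
square [-0.      0.0003] [0.055 0.053] 62.8
oval [-0.     0.003] [0.068 0.044] 88.3
bone [ 0.0012 -0.0022] [0.041 0.068] 66.2
```

View pics/end.png

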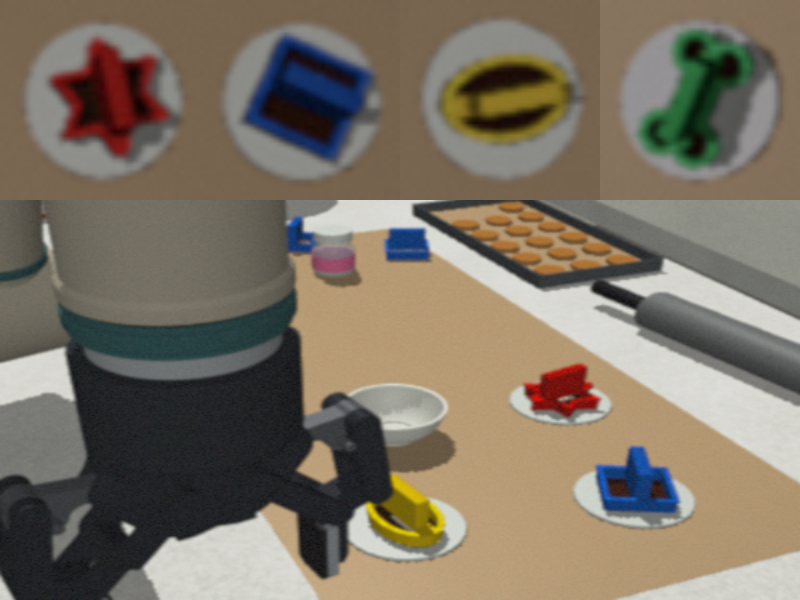

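All four cutters stand upright on their own mats, within about 3 mm of centre and with their bars along the stripes. The bowl and jar are undisturbed, so I'm handing in.

```bash
python3 -c "
from rig import *
print(sign_off())"
```

```text
the job is handed in; nothing more can be done
None
```

I handed the job in at about 27 s of the 104 s allowed: all four cutters stand on their own mats, within about 4 mm of centre and with their bars along the stripes as seen in the last pictures, and the bowl and jar were not touched; the hand-in returned no verdict.

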